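# Set the handpiece range and start it

### The arm

A 7-joint arm with a two-finger parallel gripper is mounted at the origin on the work surface. World frame = base frame: x ahead of the robot, y to its left, z up, the work surface at z = 0. Lengths are in m, angles in degrees, forces in N, time in s.
With the tool pointing down it reaches from about 0.4 to 0.925 m from the base axis. Payload 4.1 kg.
Tool frame: the origin (TCP) lies at the very end of the fingers, on their centre line; the grasp point (between the pads) lies env.grip_depth behind it (env.grip_depth is the distance from the TCP to the grasp point, in m); z points along the fingers, x is the direction in which the jaws open and shut, and the axes are right-handed (so a half turn about z gives the same grasp; the last joint's range is limited). The gripper opens to 85 mm and grips with 20 to 120 N. Pads are 22 mm wide; open, the fingers measure 114 mm over their backs; the gripper's body (76 mm by 85 mm) begins 54 mm behind the grasp point. The pads swing forward as they close: fully open they stand 13 mm farther back than shut.
Start: joints at [61.937, 22.827, 2.584, 88.041, -1.071, 69.15, -2.905], TCP at [0.248, -0.601, 0.231] pointing down, gripper open.
Joint ranges: [-161.44, 161.44], [-28.35, 127.94], [-78.24, 83.42], [0, 140.83], [-78.03, 258.03], [13.02, 114.36], [-168.23, 168.23]. Speed limits (degrees/s): [147.25, 147.25, 180, 180, 180, 180, 180].

### API

Orientations are given as [roll, pitch, yaw] about the fixed x, y, z axes, in that order (R = Rz(yaw) Ry(pitch) Rx(roll)).
In Python, from cell import env, optics gives the robot as it stands. The module is installed in compiled form; this text tells all that it offers.
- The arm moves only by the tool carry_out, never from a script. Its argument "series" is a list of rows, each a list of 5 numbers: the closure in counts, from 0 (fully open) to 255 (shut), then the shift along the tool's x, y, z in m, then the turn about the tool's z in rad. A call has exactly 5 rows; each row is the pose to reach, as a shift and turn from the pose measured when the call began, along the tool's axes at that moment; what a row does not reach only later rows make up. A row lasts 1/12 s, in which the tool goes at most 41.7 mm and 7.16 degrees, less where a joint would pass 70% of its speed; a pose out of reach is approached as far as the arm can. A call with a gripper value outside its range is refused whole. The fingers move at their own pace and stop on an object; "squeeze" is the grip in N (left out, the last holds). Time passes only in rows, so rows that repeat a pose let the fingers close, or fill a call up. It gives the time, the measured TCP pose, the force and the opening at its end, in the units of the state.
- env.observe(): the state, without advancing time (a new reading comes with each control period).
- optics.grab_frame(name): name is "scene" or "top" or "wrist"; returns (picture, depth): 384x512x3 uint8, blue, green, red; 384x512 float32, m along the optical axis (not along the pixel's ray), 0 where there is no reading.
- optics.camera_params(name): a dict with "K" (3x3 intrinsics, pixels), "k1" (the pictures are not rectified: a ray, as slopes to the right and down, at radius r is drawn at 1 + k1 r^2 times it, then the intrinsics apply), "xyz" and "orientation" of the camera in the world; the wrist camera has in their place "mount" (4x4, takes a point from camera to tool coordinates, whose origin is the TCP and whose axes are the tool frame's). Camera axes: x right, y down, z forward; pixel columns grow to the right and rows downward; lengths in m; the calibration is good to about 2 mm. A picture is of the moment at which its call begins: read the wrist's pose just before it. camera_params takes no time and is no camera call.
- env.hand_in(): hands the job in, once; it reports no verdict.
Trained networks look in the newest picture that a camera, given by its name, has taken for a name from the list of things; names that differ only in an ending like _2 or _b are one class to them, and where a whole thing is asked for, a point or a joint stands for the part that bears it (a point fixed in the world has none). Each returns a list of dicts, best first, with "confidence" (0 to 1); they miss things now and then, are a little off and sometimes report something else, mostly with a low value. They report only what shows in the picture. A call takes as long as a camera call. They do not tell look-alikes from the thing itself.
- optics.masks_of(camera, thing): "pixels" (384x512 bool, what is visible of it) and "bbox" ([left, top, right, bottom] in pixels, round what is visible of it).
- optics.landmark_of(camera, thing): "centre" ([row, column] in pixels: a listed point, or the origin of a listed thing).
The state is a dict: "time": time; "q": joint angles; "dq": joint speeds; "tau": joint torques, N m; "tool_pos": TCP position; "orientation": TCP orientation; "force": force on the tool from outside, world axes, zero at the start; "moment": the same for the moment, N m; "grip_width": opening from 0.0 (shut) to 1.0 (fully open).
Only numpy, scipy, OpenCV 4.12 (cv2) and the standard library are available. Lean on these libraries where they do the work, as an engineer would, in place of code of your own. Each camera call takes 0.05 s, during which the arm holds its last target. There are 200 camera calls.

### The job

Push the orange tab gently with the fingertips to turn the control unit's selector round until the tab points at the green cap; do not grip the tab, and do not lift the selector, which only rests on its spindle. Only when it points at green, press the white start button on the blue switch box all the way down and let it come back up. Leave everything else on the bench, and the jar on the unit, where it stands.

Things in the scene. Friction and masses are not known exactly. Their poses are not given: they have to be found in the camera images.
- unit: white handpiece control unit, 260 (x) x 210 (y) x 70 mm high, fixed to the bench. Origin: centre of its underside; its x axis points from its front (display, towards the robot) to its rear. Its flat top face is 70 mm above the bench
- dial_center (a point): point on the selector dial's vertical axis at the level of the unit's top face; 35 mm in front of the unit's centre
- tab: orange upright push tab of the selector: 28 mm long radially (radii 36 to 64 mm) x 10 mm thick x 34 mm tall, its middle 50 mm from the dial axis. Origin: centre of its underside, 3 mm above the unit's top face; its -x axis points radially outward. It turns with a black disc 68 mm dia that rises 12 mm (screw head 15 mm) over the face; nothing else stands within 70 mm of the axis
- aim (a point): the point at which the tab points, 82 mm from the dial axis, on the circle on which the coloured caps lie, at the level of the unit's top face; turns with the tab
- dial (a joint): angle of the selector (rad): 0 when the tab points to the unit's front (the unit's -x), growing anticlockwise seen from above; stops at -2.1 and 2.1. Stays where it is left (friction about 0.05 N m, some 1 N at the tab; no spring, no clicks)
- collar (a joint): height (m) by which the selector has been lifted off its seat; 0 = seated. The selector (0.26 kg) only rests on its spindle and would lift off if pulled up
- start (a joint): travel of the start button (m): 0 = out, 0.006 = fully down; a spring pushes it back, fully down takes 4 N
- start_top (a point): centre of the top of the white round start button (28 mm dia), which is pressed straight down; it stands on the front half of the blue switch box
- switch_box: blue switch box, 100 (x) x 80 (y) x 40 mm high, fixed, left of the unit. Origin: centre of its underside. The button stands 15 mm in front (-x) of its centre
- cap_green: flat green cap, 22 mm dia x 4 mm, fixed on the unit's top face, 82 mm from the dial axis. Origin: centre of its underside. The four caps lie at dial angles of about -1.75, -0.87, 0.87 and 1.75 rad; which colour is where varies
- cap_red: flat red cap, 22 mm dia x 4 mm, fixed on the unit's top face, 82 mm from the dial axis. Origin: centre of its underside. The four caps lie at dial angles of about -1.75, -0.87, 0.87 and 1.75 rad; which colour is where varies
- cap_yellow: flat yellow cap, 22 mm dia x 4 mm, fixed on the unit's top face, 82 mm from the dial axis. Origin: centre of its underside. The four caps lie at dial angles of about -1.75, -0.87, 0.87 and 1.75 rad; which colour is where varies
- cap_blue: flat blue cap, 22 mm dia x 4 mm, fixed on the unit's top face, 82 mm from the dial axis. Origin: centre of its underside. The four caps lie at dial angles of about -1.75, -0.87, 0.87 and 1.75 rad; which colour is where varies
- bur_jar: small amber glass jar with a white cap, 32 dia x 36 mm, standing on the dark strip on the rear of the unit's top. Origin: centre of its underside. Bystander: leave alone
- tumbler: pink tumbler, 80 dia x 163 mm, right of the unit. Origin: centre of its underside. Bystander: leave alone
- pen_red: white pen with red cap lying in front (robot side) of the unit, 135 x 12 x 13 mm. Origin: middle of its underside, x along the pen. Bystander: leave alone
- pen_blue: white pen with blue cap lying in front (robot side) of the unit, 135 x 12 x 13 mm. Origin: middle of its underside, x along the pen. Bystander: leave alone
- wax_bowl: steel bowl, 90 dia x 40 mm, beyond the switch box. Origin: centre of its underside. Bystander: leave alone
- cast: plaster dental cast, 70 x 60 x 26 mm, right of the unit towards the robot. Origin: centre of its underside. Bystander: leave alone
Not all that is in view belongs to the job. Of the things that look like the switch_box, take the one that is farthest from the robot's base at the start.

How it is judged (in metres and radians):
On the way, in this order (a step that is already met when the one before it is completed fails the run):
1. the selector points at the green cap (horizontal distance between aim and cap_green below 0.011 m and value of joint collar below 0.004 m), for 0.2 s.
2. the start button is pressed down while the selector points at green (value of joint start above 0.0045 m and horizontal distance between aim and cap_green below 0.011 m), for 0.05 s.
At the end, for the whole second after the job is handed in: The tab's aim point is within 11 mm (the cap's radius) of the centre of the green cap, the selector is seated (within 4 mm) and still, the start button is back up (within 1.5 mm), and all six bystanders are upright and within 20 mm of where they began (all of step 1 and value of joint start below 0.0015 m and velocity of joint dial between -0.05 and 0.05 rad/s and distance of each of bur_jar, tumbler, pen_red, pen_blue, wax_bowl, cast from where it was at the start of the episode below 0.02 m and angle between each of bur_jar, tumbler, pen_red, pen_blue, wax_bowl, cast's own z axis and vertical below 0.3 rad); the robot touches nothing.
It fails at once if the start button is pressed while the selector does not point at the green cap (value of joint start above 0.003 m and horizontal distance between aim and cap_green above 0.011 m).
It fails at once if the selector is lifted more than 6 mm off its seat (value of joint collar above 0.006 m).
It fails at once if the tab is gripped or shoved hard (more than 15 N) (contact force between the fingers and tab above 15 N).
It fails at once if a bystander is moved by more than 20 mm (distance of any of bur_jar, tumbler, pen_red, pen_blue, wax_bowl, cast from where it was at the start of the episode above 0.02 m).
It also fails if it takes over 54 s, if anything falls off the work surface, if the arm or the gripper's body presses on something with over 40 N, if the wrist force passes 120 N, or if a joint passes its speed limit or range.

## Working session

There is one attempt and no reset: what is moved stays moved. The work goes in short steps, Python scripts to look and compute and a tool call to move; the robot and the scene stay as the last step left them, time stands still between calls to the robot, and variables do not carry over. Pictures are saved under pics/ and viewed, about 8 in all and at most 12, crops included, and the job is handed in when it is done.

Besides the shell and the picture viewer there is one more tool, called after "Call:" by a JSON object that holds its "api" and its "payload", one argument or row to a line. carry_out: Moves the arm, as the interface text tells. Its arguments: {"type":"object","properties":{"series":{"type":"array"},"squeeze":{"type":"number"}},"required":["series"]}

```bash
mkdir -p pics; cat > h.py <<'E'
import numpy as np, cv2
from cell import env, optics
from scipy.spatial.transform import Rotation as R
def cam(n):
    p=optics.camera_params(n); K=np.array(p["K"])
    if "mount" in p:
        s=env.observe(); T=np.eye(4); T[:3,:3]=R.from_euler('xyz',s["orientation"],degrees=True).as_matrix(); T[:3,3]=s["tool_pos"]
        M=T@np.array(p["mount"])
    else:
        M=np.eye(4); o=np.array(p["orientation"]); M[:3,:3]=o if o.shape==(3,3) else R.from_euler('xyz',o,degrees=True).as_matrix(); M[:3,3]=p["xyz"]
    return K,p["k1"],M
def ray(c,px):
    K,k1,M=c; d=np.linalg.solve(K,[px[1],px[0],1.])[:2]; u=d.copy()
    for _ in range(20): u=d/(1+k1*(u@u))
    return M[:3,3],M[:3,:3]@np.array([u[0],u[1],1])
def at_z(c,px,z):
    o,d=ray(c,px); return o+d*(z-o[2])/d[2]
E
python3 - <<'E'
from h import *
s=env.observe(); print(s, env.grip_depth)
for n in ("top","scene"):
    print(n,optics.camera_params(n))
    im,d=optics.grab_frame(n); cv2.imwrite(f"pics/{n}0.png",im)
    c=cam(n)
    for t,z in [("dial_center",.07),("tab",.073),("aim",.07),("cap_green",.07),("cap_red",.07),("cap_yellow",.07),("cap_blue",.07),("start_top",.05),("switch_box",0),("unit",0),("bur_jar",.07),("tumbler",0),("pen_red",0),("wax_bowl",0)]:
        print(t,[(np.round(r["centre"]).tolist(),round(r["confidence"],2),at_z(c,r["centre"],z).round(3).tolist()) for r in optics.landmark_of(n,t)])
E
```

```text
{'time': 0.0, 'q': array([61.93583514, 22.87249707,  2.58165233, 88.1137288 , -1.07137275,
       69.14849422, -2.90532255]), 'dq': array([-0.04384474, -0.155897  , -0.02309217,  0.11094668, -0.00078515,
       -0.04834354, -0.10590086]), 'tau': array([ 5.98639399e-04, -4.75128758e+01,  1.36429902e+00, -2.54222971e+01,
        1.13556130e-02,  9.49012960e-03,  2.12907452e-07]), 'tool_pos': array([ 0.24738019, -0.60041236,  0.23026089]), 'orientation': array([ 1.79991708e+02,  1.10247894e-01, -6.76033958e+01]), 'force': array([ 0.87437873, -0.48565509,  0.71024326]), 'moment': array([ 0.03972431,  0.0020777 , -0.01560177]), 'grip_width': 0.99988330191249} 0.0187
top {'K': array([[400.37978289,   0.        , 254.98541805],
       [  0.        , 400.37978289, 195.34480377],
       [  0.        ,   0.        ,   1.        ]]), 'k1': -0.07473412498900003, 'xyz': array([ 0.34076802, -0.07419719,  1.35716825]), 'orientation': array([-174.86444505,   -0.34359907,  -89.69580992])}
dial_center [([148.0, 230.0], 0.71, [0.612, 0.0, 0.07])]
tab [([161.0, 227.0], 0.5, [0.567, 0.01, 0.073])]
aim [(
[... 1865 characters left out ...]
2, 0.05]), ([302.0, 359.0], 0.63, [0.512, 0.32, 0.05]), ([221.0, 444.0], 0.6, [0.145, 0.307, 0.05]), ([252.0, 402.0], 0.42, [0.326, 0.3, 0.05])]
switch_box [([319.0, 348.0], 0.89, [0.525, 0.313, 0.0]), ([244.0, 436.0], 0.81, [0.18, 0.319, 0.0]), ([270.0, 390.0], 0.67, [0.342, 0.294, 0.0]), ([227.0, 238.0], 0.43, [0.518, -0.055, 0.0])]
unit [([258.0, 207.0], 0.58, [0.646, -0.012, 0.0])]
bur_jar [([259.0, 163.0], 0.69, [0.754, -0.008, 0.07]), ([233.0, 218.0], 0.38, [0.616, -0.002, 0.07])]
tumbler [([180.0, 141.0], 0.62, [0.614, -0.442, 0.0]), ([234.0, 218.0], 0.19, [0.576, -0.066, 0.0])]
pen_red [([228.0, 324.0], 0.57, [0.347, 0.097, 0.0])]
wax_bowl [([358.0, 262.0], 0.67, [0.71, 0.264, 0.0])]
```

View pics/top0.png

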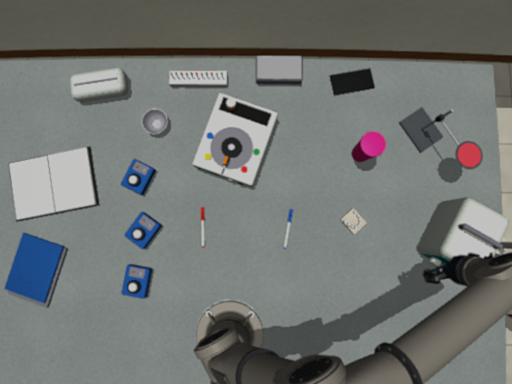

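View pics/scene0.png

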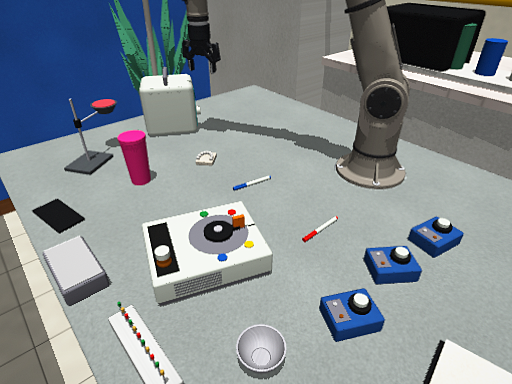

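The top view shows the unit at about (235,140). The dial is at (147,231), with the tab at (161,226) pointing almost to the front. Green is at (152,256) on the right, red at (170,245), yellow at (157,208) and blue at (136,210). Three blue boxes stand on the left, the farthest at (176,138). The scene view agrees with this. I'll move the hand over the unit next and look with the wrist camera.

```bash
cat >> h.py <<'E'
def plan(*targets):
    """targets (x,y,z,yaw deg) -> shift in current tool axes + turn"""
    s=env.observe(); Rm=R.from_euler('xyz',s["orientation"],degrees=True).as_matrix()
    print("t",round(s["time"],2),"pos",s["tool_pos"].round(4),"rpy",s["orientation"].round(1),"F",s["force"].round(1),"w",round(s["grip_width"],2))
    for t in targets:
        dy=(s["orientation"][2]-t[3]+180)%360-180
        print(t,"->",(Rm.T@(np.array(t[:3])-s["tool_pos"])).round(4).tolist(),"turn",round(np.radians(dy),3))
E
python3 -c "
from h import *
plan((.40,-.32,.25,-40),(.54,.03,.25,-12)); print(optics.camera_params('wrist')['mount'])"
```

```text
t 1.5 pos [ 0.2477 -0.601   0.2314] rpy [180.   -0.  -67.6] F [ 0.1 -0.7  0.4] w 1.0
(0.4, -0.32, 0.25, -40) -> [-0.2018, -0.2479, -0.0187] turn -0.482
(0.54, 0.03, 0.25, -12) -> [-0.472, -0.5107, -0.0187] turn -0.97
[[ 9.99999734e-01 -7.23204150e-04 -9.82356000e-05 -4.08782767e-04]
 [ 7.23205904e-04  9.63771368e-01  2.66728753e-01 -6.72211010e-02]
 [-9.82226824e-05 -2.66728753e-01  9.63771634e-01 -1.42057603e-01]
 [ 0.00000000e+00  0.00000000e+00  0.00000000e+00  1.00000000e+00]]
```

Call:
{"api": "carry_out", "payload": {
  "series": [
    [255,-0.028,-0.03,-0.02,-0.06],
    [255,-0.056,-0.06,-0.02,-0.12],
    [255,-0.084,-0.09,-0.02,-0.18],
    [255,-0.112,-0.12,-0.02,-0.24],
    [255,-0.14,-0.15,-0.02,-0.3]
  ]
}}

```text
time: 1.92
tool_pos: [0.3331, -0.4137, 0.2516]
orientation: [180.0, -0.0, -50.3]
force: [1.2, -0.8, 0.4]
grip_width: 0.301
```

Call:
{"api": "carry_out", "payload": {
  "series": [
    [255,-0.02,-0.036,0,-0.06],
    [255,-0.04,-0.072,0,-0.12],
    [255,-0.06,-0.108,0,-0.18],
    [255,-0.08,-0.144,0,-0.24],
    [255,-0.1,-0.18,0,-0.3]
  ]
}}

```text
time: 2.33
tool_pos: [0.408, -0.2197, 0.2519]
orientation: [180.0, -0.1, -32.9]
force: [1.2, -0.4, -0.1]
grip_width: 0.003
```

```bash
python3 -c "
from h import *
plan((.54,.03,.25,-12))"
```

```text
t 2.33 pos [ 0.408  -0.2197  0.2519] rpy [ 1.80e+02 -1.00e-01 -3.29e+01] F [ 1.2 -0.4 -0.1] w 0.0
(0.54, 0.03, 0.25, -12) -> [-0.0249, -0.2814, 0.0017] turn -0.365
```

Call:
{"api": "carry_out", "payload": {
  "series": [
    [255,-0.003,-0.04,0,-0.08],
    [255,-0.006,-0.08,0,-0.16],
    [255,-0.009,-0.12,0,-0.24],
    [255,-0.012,-0.16,0,-0.3],
    [255,-0.015,-0.2,0,-0.36]
  ]
}}

```text
time: 2.75
tool_pos: [0.5047, -0.042, 0.2522]
orientation: [179.9, -0.2, -12.1]
force: [0.3, 0.3, -0.0]
grip_width: 0.0
```

Call:
{"api": "carry_out", "payload": {
  "series": [
    [255,0.015,-0.04,0,0],
    [255,0.02,-0.08,0,0],
    [255,0.02,-0.08,0,0],
    [255,0.02,-0.08,0,0],
    [255,0.02,-0.08,0,0]
  ]
}}

```text
time: 3.17
tool_pos: [0.5408, 0.0315, 0.2519]
orientation: [179.9, -0.1, -12.1]
force: [0.3, -0.7, 0.5]
grip_width: 0.006
```

```bash
cat > w.py <<'E'
import sys
from h import *
def look(f):
    plan(); c=cam("wrist"); im,d=optics.grab_frame("wrist"); cv2.imwrite(f"pics/{f}.png",im)
    for t,z in [("dial_center",.07),("tab",.073),("aim",.07),("cap_green",.07),("cap_red",.07),("cap_yellow",.07),("cap_blue",.07),("start_top",.055)]:
        print(t,[(np.round(r["centre"]).tolist(),round(r["confidence"],2),at_z(c,r["centre"],z).round(4).tolist()) for r in optics.landmark_of("wrist",t)])
    return c,im,d
if __name__=="__main__": look(sys.argv[1])
E
python3 w.py w1
```

```text
t 3.17 pos [0.5408 0.0315 0.2519] rpy [ 1.799e+02 -1.000e-01 -1.210e+01] F [ 0.3 -0.7  0.5] w 0.01
dial_center [([187.0, 320.0], 0.93, [0.6154, -0.0016, 0.07])]
tab [([184.0, 274.0], 0.94, [0.561, 0.0151, 0.073])]
aim [([179.0, 255.0], 0.65, [0.5394, 0.0248, 0.07])]
cap_green [([249.0, 318.0], 0.56, [0.6001, -0.0847, 0.07])]
cap_red [([229.0, 271.0], 0.5, [0.546, -0.0435, 0.07])]
cap_yellow [([130.0, 284.0], 0.53, [0.5852, 0.0748, 0.07]), ([122.0, 344.0], 0.46, [0.6537, 0.0684, 0.07])]
cap_blue [([178.0, 331.0], 0.61, [0.6303, 0.0071, 0.07]), ([122.0, 346.0], 0.57, [0.6555, 0.0689, 0.07])]
start_top []
```

View pics/w1.png

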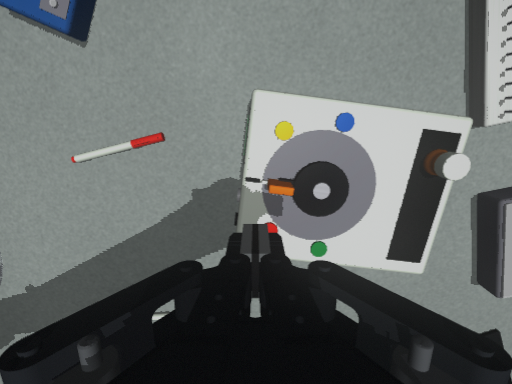

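```bash
python3 -c "
from h import *
plan((.578,.045,.252,-18),(.578,.045,.088,-18))"
```

```text
t 3.62 pos [0.541  0.0315 0.2522] rpy [179.9  -0.2 -12.2] F [ 0.1 -0.5  0.6] w -0.0
(0.578, 0.045, 0.252, -18) -> [0.0333, -0.021, 0.0003] turn 0.101
(0.578, 0.045, 0.088, -18) -> [0.0329, -0.0213, 0.1643] turn 0.101
```

Call:
{"api": "carry_out", "payload": {
  "series": [
    [255,0.033,-0.021,0.0,0.1],
    [255,0.033,-0.021,0.03,0.1],
    [255,0.033,-0.021,0.06,0.1],
    [255,0.033,-0.021,0.09,0.1],
    [255,0.033,-0.021,0.12,0.1]
  ]
}}

```text
time: 4.03
tool_pos: [0.5781, 0.0446, 0.1312]
orientation: [179.9, -0.2, -17.9]
force: [0.5, -0.5, 0.8]
grip_width: -0.001
```

Call:
{"api": "carry_out", "payload": {
  "series": [
    [255,0,0,0.012,0],
    [255,0,0,0.024,0],
    [255,0,0,0.036,0],
    [255,0,0,0.044,0],
    [255,0,0,0.044,0]
  ]
}}

```text
time: 4.45
tool_pos: [0.5776, 0.0443, 0.0859]
orientation: [179.9, -0.1, -17.9]
force: [-0.3, -0.2, -1.5]
grip_width: 0.0
```

```bash
cat >> h.py <<'E'
C=np.array([.6155,-.001])
def P(phi,s=16,r=50,z=.088):
    a=np.radians(phi); u=lambda t: np.array([np.cos(t),np.sin(t)])
    p=C+r/1000*u(a)+s/1000*u(a-np.pi/2); return (*p.round(4),z,phi-180)
E
python3 -c "
from h import *
plan(P(162,26),P(162,18),P(162,16),P(166),P(170)); w=cam('wrist'); im,d=optics.grab_frame('wrist'); cv2.imwrite('pics/w2.png',im)"
```

```text
t 4.45 pos [0.5776 0.0443 0.0859] rpy [ 1.799e+02 -1.000e-01 -1.790e+01] F [-0.3 -0.2 -1.5] w 0.0
(np.float64(0.576), np.float64(0.0392), 0.088, -18) -> [0.0001, 0.0053, -0.0021] turn 0.001
(np.float64(0.5735), np.float64(0.0316), 0.088, -18) -> [0.0, 0.0133, -0.002] turn 0.001
(np.float64(0.5729), np.float64(0.0297), 0.088, -18) -> [0.0001, 0.0153, -0.002] turn 0.001
(np.float64(0.5709), np.float64(0.0266), 0.088, -14) -> [-0.0009, 0.0189, -0.002] turn -0.069
(np.float64(0.569), np.float64(0.0234), 0.088, -10) -> [-0.0017, 0.0225, -0.002] turn -0.139
```

View pics/w2.png

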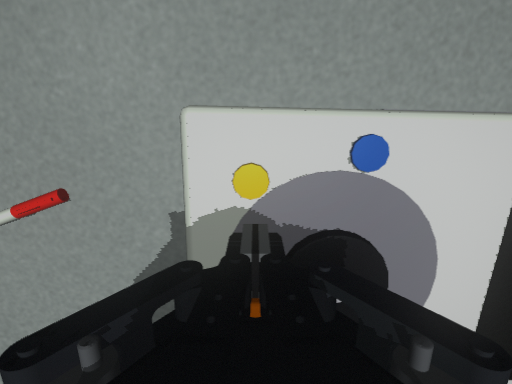

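The fingertips at (255,240) are next to the tab, which is just visible behind them at (256,308), in line with the hand. They are clear of the disc and caps, so I'll start pushing slowly.

Call:
{"api": "carry_out", "payload": {
  "series": [
    [255,0,0.005,-0.002,0],
    [255,0,0.01,-0.002,0],
    [255,0,0.015,-0.002,0],
    [255,-0.001,0.019,-0.002,-0.07],
    [255,-0.002,0.0225,-0.002,-0.14]
  ]
}}

```text
time: 4.92
tool_pos: [0.5701, 0.0232, 0.09]
orientation: [179.9, -0.3, -9.8]
force: [1.2, 0.5, 0.0]
grip_width: -0.001
```

```bash
python3 -c "
from h import *
plan(P(174),P(178),P(182),P(186),P(190))"
```

```text
t 4.92 pos [0.5701 0.0232 0.09  ] rpy [179.9  -0.3  -9.8] F [1.2 0.5 0. ] w -0.0
(np.float64(0.5674), np.float64(0.0201), 0.088, -6) -> [-0.0022, 0.0035, 0.002] turn -0.066
(np.float64(0.5661), np.float64(0.0167), 0.088, -2) -> [-0.0029, 0.0071, 0.002] turn -0.136
(np.float64(0.565), np.float64(0.0132), 0.088, 2) -> [-0.0033, 0.0107, 0.002] turn -0.205
(np.float64(0.5641), np.float64(0.0097), 0.088, 6) -> [-0.0036, 0.0143, 0.002] turn -0.275
(np.float64(0.5635), np.float64(0.0061), 0.088, 10) -> [-0.0036, 0.018, 0.002] turn -0.345
```

Call:
{"api": "carry_out", "payload": {
  "series": [
    [255,-0.002,0.0035,0.001,-0.066],
    [255,-0.003,0.007,0.002,-0.136],
    [255,-0.0033,0.0107,0.002,-0.205],
    [255,-0.0036,0.0143,0.002,-0.275],
    [255,-0.0036,0.018,0.002,-0.345]
  ]
}}

```text
time: 5.33
tool_pos: [0.5636, 0.0059, 0.0888]
orientation: [179.8, -0.3, 10.2]
force: [-0.2, 1.5, -0.1]
grip_width: -0.002
```

```bash
python3 -c "
from h import *
plan(P(194),P(198),P(202),P(206),P(210))
im,d=optics.grab_frame('top'); im2,_=optics.grab_frame('scene')
a=cv2.resize(im[100:200,180:290],None,fx=3.6,fy=3.6); b=cv2.resize(im2[180:280,150:270],None,fx=3.6,fy=3.6); cv2.imwrite('pics/c1.png',np.hstack([a,b]))
"
```

```text
t 5.33 pos [0.5636 0.0059 0.0888] rpy [179.8  -0.3  10.2] F [-0.2  1.5 -0.1] w -0.0
(np.float64(0.5631), np.float64(0.0024), 0.088, 14) -> [-0.0012, 0.0033, 0.0008] turn -0.067
(np.float64(0.563), np.float64(-0.0012), 0.088, 18) -> [-0.0019, 0.0068, 0.0008] turn -0.137
(np.float64(0.5631), np.float64(-0.0049), 0.088, 22) -> [-0.0024, 0.0105, 0.0008] turn -0.207
(np.float64(0.5635), np.float64(-0.0085), 0.088, 26) -> [-0.0027, 0.0141, 0.0008] turn -0.276
(np.float64(0.5642), np.float64(-0.0121), 0.088, 30) -> [-0.0026, 0.0178, 0.0008] turn -0.346
```

View pics/c1.png

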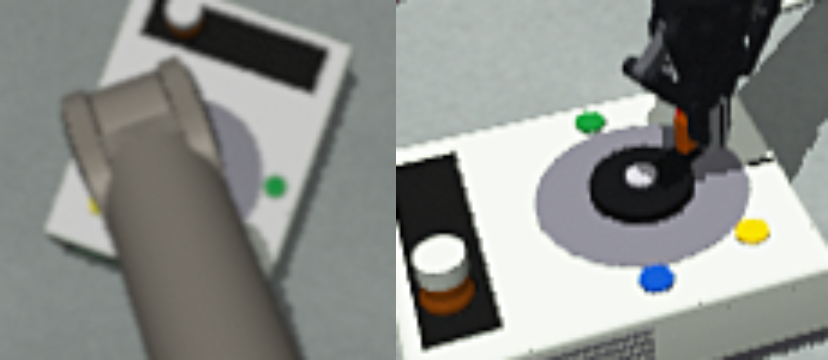

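The right half shows the finger beside the orange tab at (683,130), partway round, with the dial seated. Contact is light at about 1.5 N. I'll carry on.

Call:
{"api": "carry_out", "payload": {
  "series": [
    [255,-0.0012,0.0033,0.001,-0.067],
    [255,-0.002,0.0068,0.001,-0.137],
    [255,-0.0024,0.0105,0.001,-0.207],
    [255,-0.0027,0.0141,0.001,-0.276],
    [255,-0.0026,0.0178,0.001,-0.346]
  ]
}}

```text
time: 5.85
tool_pos: [0.5643, -0.0128, 0.0881]
orientation: [179.7, -0.3, 29.8]
force: [-0.4, 1.0, 1.7]
grip_width: -0.001
```

Call:
{"api": "carry_out", "payload": {
  "series": [
    [255,-0.0012,0.0034,0,-0.067],
    [255,-0.002,0.0069,0,-0.137],
    [255,-0.0024,0.0105,0,-0.207],
    [255,-0.0027,0.0141,0,-0.276],
    [255,-0.0026,0.0178,0,-0.346]
  ]
}}

```text
time: 6.27
tool_pos: [0.5707, -0.0294, 0.0885]
orientation: [179.7, -0.2, 49.7]
force: [-0.9, 2.0, 0.3]
grip_width: -0.0
```

```bash
python3 -c "
from h import *
plan(P(234),P(238),P(242),P(246),P(250))"
```

```text
t 6.27 pos [ 0.5707 -0.0294  0.0885] rpy [179.7  -0.2  49.7] F [-0.9  2.   0.3] w -0.0
(np.float64(0.5732), np.float64(-0.032), 0.088, 54) -> [-0.0004, 0.0036, 0.0005] turn -0.075
(np.float64(0.5754), np.float64(-0.0349), 0.088, 58) -> [-0.0012, 0.0072, 0.0005] turn -0.145
(np.float64(0.5779), np.float64(-0.0376), 0.088, 62) -> [-0.0016, 0.0109, 0.0005] turn -0.215
(np.float64(0.5805), np.float64(-0.0402), 0.088, 66) -> [-0.0019, 0.0145, 0.0005] turn -0.284
(np.float64(0.5834), np.float64(-0.0425), 0.088, 70) -> [-0.0018, 0.0182, 0.0006] turn -0.354
```

Call:
{"api": "carry_out", "payload": {
  "series": [
    [255,-0.0005,0.0036,0,-0.075],
    [255,-0.0012,0.0072,0,-0.145],
    [255,-0.0016,0.0109,0,-0.215],
    [255,-0.0019,0.0145,0,-0.284],
    [255,-0.0018,0.0182,0,-0.354]
  ]
}}

```text
time: 6.68
tool_pos: [0.5827, -0.0427, 0.0885]
orientation: [179.7, -0.0, 70.0]
force: [-2.3, 0.7, 0.3]
grip_width: -0.003
```

```bash
python3 -c "
from h import *
plan(P(252),P(254),P(256),P(258),P(260))
im,_=optics.grab_frame('scene'); cv2.imwrite('pics/c2.png',cv2.resize(im[180:280,150:270],None,fx=5,fy=5)); c=cam('scene')
for t,z in (('tab',.073),('aim',.07),('cap_green',.07),('dial_center',.07)):
  print(t,[(np.round(r['centre'],1).tolist(),round(r['confidence'],2),at_z(c,r['centre'],z).round(4).tolist()) for r in optics.landmark_of('scene',t)])
"
```

```text
t 6.68 pos [ 0.5827 -0.0427  0.0885] rpy [179.7  -0.   70. ] F [-2.3  0.7  0.3] w -0.0
(np.float64(0.5848), np.float64(-0.0436), 0.088, 72) -> [-0.0001, 0.0023, 0.0005] turn -0.034
(np.float64(0.5863), np.float64(-0.0447), 0.088, 74) -> [-0.0006, 0.004, 0.0005] turn -0.069
(np.float64(0.5879), np.float64(-0.0456), 0.088, 76) -> [-0.0009, 0.0059, 0.0005] turn -0.104
(np.float64(0.5895), np.float64(-0.0466), 0.088, 78) -> [-0.0013, 0.0077, 0.0006] turn -0.139
(np.float64(0.5911), np.float64(-0.0475), 0.088, 80) -> [-0.0016, 0.0095, 0.0006] turn -0.174
tab [([217.8, 213.8], 0.61, [0.5931, -0.0512, 0.073])]
aim [([211.3, 213.5], 0.55, [0.5767, -0.0765, 0.07])]
cap_green [([216.4, 200.8], 0.49, [0.6125, -0.0799, 0.07])]
dial_center [([234.4, 219.4], 0.88, [0.6162, 0.0046, 0.07]), ([317.1, 347.5], 0.39, [0.5698, 0.3343, 0.07])]
```

View pics/c2.png

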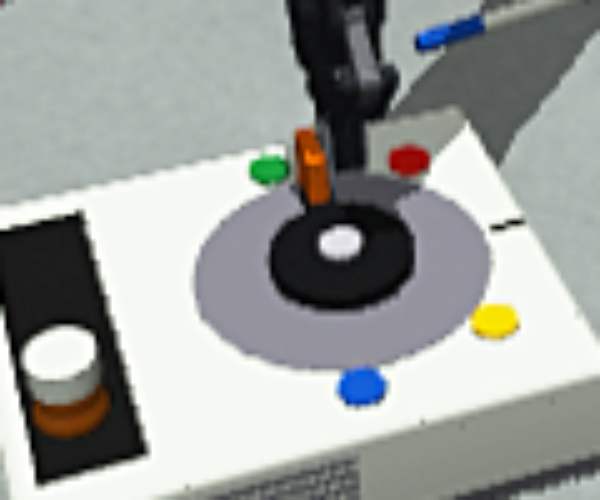

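The tab at (312,165) in the crop is close to the green cap at (268,168), with a bit further to go. I'll refine the cap directions by colour centroids from the stored pictures.

```bash
python3 -c "
from h import *
hue={'green':(45,80),'blue':(105,125),'yellow':(25,33)}
guess={'scene':{'green':(214,204),'blue':(257,222),'yellow':(244,249)},'top':{'green':(152,256),'blue':(135,210),'yellow':(157,208)}}
for n in guess:
  im=cv2.imread(f'pics/{n}0.png'); h=cv2.cvtColor(im,cv2.COLOR_BGR2HSV); c=cam(n); pts={}
  for k,(r,q) in guess[n].items():
    m=np.zeros(h.shape[:2],bool); m[r-8:r+9,q-8:q+9]=1
    m&=(h[...,0]>=hue[k][0])&(h[...,0]<=hue[k][1])&(h[...,1]>110)
    px=np.argwhere(m).mean(0); pts[k]=at_z(c,px,.073)[:2]; print(n,k,m.sum(),px.round(1),pts[k].round(4))
  ang={'green':1.75,'blue':-1.75,'yellow':-.87}
  from scipy.optimize import least_squares
  f=lambda v:np.concatenate([pts[k]-v[:2]-.082*np.array([np.cos(v[2]+a),np.sin(v[2]+a)]) for k,a in ang.items()])
  s=least_squares(f,[.615,0,2.8]); v=s.x; print('fit C',v[:2].round(4),'front',np.degrees(v[2]).round(1),'green dir',np.degrees(v[2]+1.75).round(1),'direct',np.degrees(np.arctan2(*(pts['green']-v[:2])[::-1]))+360,'res',s.fun.round(4))
# tab top now in scene
im=cv2.imread('pics/c2.png'); h=cv2.cvtColor(im,cv2.COLOR_BGR2HSV)
m=((h[...,0]>=5)&(h[...,0]<=15)&(h[...,1]>150)).astype(np.uint8); m[300:]=0
p=np.argwhere(m)/5+[180,150]; print(p.min(0),p.max(0),p.mean(0))
c=cam('scene')
K,k1,M=c
for phi in (244,247,250,253,256):
  a=np.radians(phi); u=np.array([np.cos(a),np.sin(a),0]); t=np.array([-u[1],u[0],0]); q=[]
  for r in (.036,.064):
    for e in (-.005,.005):
      for z in (.073,.107): q.append([*C,z]+r*u+e*t)
  X=(np.array(q)-M[:3,3])@M[:3,:3]; x=X[:,:2]/X[:,2:]; x=x*(1+k1*(x**2).sum(1,keepdims=True)); px=x@K[:2,:2].T+K[:2,2]
  hull=cv2.convexHull(px.astype(np.float32)); Mo=cv2.moments(hull); print(phi,'rowcol centroid',round(Mo['m01']/Mo['m00'],1),round(Mo['m10']/Mo['m00'],1),px.min(0).round(1),px.max(0).round(1))
"
```

```text
scene green 36 [213.4 203.2] [ 0.6031 -0.0828]
scene blue 58 [256.8 221.9] [0.6558 0.0696]
scene yellow 47 [243.5 248.5] [0.5861 0.0745]
fit C [ 0.6156 -0.0019] front 160.9 green dir 261.2 direct 261.18315501595606 res [-0.      0.0001  0.      0.     -0.     -0.0001]
top green 19 [151.2 256. ] [ 0.6005 -0.0838]
top blue 27 [135.1 209.6] [0.6533 0.0683]
top yellow 26 [156.  207.5] [0.5838 0.0738]
fit C [ 0.6131 -0.0029] front 160.8 green dir 261.1 direct 261.1444320987739 res [ 0.0001  0.0001 -0.0001 -0.0003  0.      0.0002]
[206. 150.] [238.2 216. ] [213.65839793 212.28258398]
244 rowcol centroid 213.4 214.4 [211.  204.1] [217.8 222.8]
247 rowcol centroid 213.6 213.4 [209.6 204.3] [217. 223.]
250 rowcol centroid 213.8 212.3 [208.3 204.5] [216.2 223.2]
253 rowcol centroid 214.1 211.3 [207.  204.8] [215.5 223.5]
256 rowcol centroid 214.4 210.2 [205.7 205. ] [214.7 223.8]
```

The fit is very good: green lies at 261.1°, and the tab is now at about 249°. I'll push 10° further and check.

Call:
{"api": "carry_out", "payload": {
  "series": [
    [255,0,0.0023,0,-0.034],
    [255,-0.0006,0.004,0,-0.07],
    [255,-0.0009,0.0059,0,-0.104],
    [255,-0.0013,0.0077,0,-0.139],
    [255,-0.0016,0.0095,0,-0.174]
  ]
}}

```text
time: 7.35
tool_pos: [0.5912, -0.0474, 0.0888]
orientation: [179.6, 0.1, 79.8]
force: [-0.5, 0.7, -0.1]
grip_width: 0.001
```

```bash
cat > tabang.py <<'E'
import sys
from h import *
plan(P(260,35),P(260,35,z=.2))
c=cam('scene'); K,k1,M=c
im,_=optics.grab_frame('scene'); cv2.imwrite(sys.argv[1],cv2.resize(im[180:280,150:270],None,fx=5,fy=5))
h=cv2.cvtColor(im,cv2.COLOR_BGR2HSV); m=(h[...,0]>=4)&(h[...,0]<=16)&(h[...,1]>140)
m[:195]=0; m[230:]=0; m[:,:195]=0; m[:,260:]=0
p=np.argwhere(m); print(len(p),p.min(0),p.max(0),p.mean(0).round(1))
C=np.array([.6155,-.002])
for phi in range(246,274,3):
  a=np.radians(phi); u=np.array([np.cos(a),np.sin(a),0]); t=np.array([-u[1],u[0],0])
  q=np.array([np.array([*C,z])+r*u+e*t for r in (.036,.064) for e in (-.005,.005) for z in (.073,.107)])
  X=(q-M[:3,3])@M[:3,:3]; x=X[:,:2]/X[:,2:]; x=x*(1+k1*(x**2).sum(1,keepdims=True)); px=x@K[:2,:2].T+K[:2,2]
  g=np.zeros(m.shape,np.uint8); cv2.fillConvexPoly(g,cv2.convexHull(px.round().astype(np.int32)),1)
  print(phi,'IoU',round((g.astype(bool)&m).sum()/(g.astype(bool)|m).sum(),3),'cols',px[:,0].min().round(1),px[:,0].max().round(1))
E
python3 tabang.py pics/c3.png
```

```text
t 7.35 pos [ 0.5912 -0.0474  0.0888] rpy [1.796e+02 1.000e-01 7.980e+01] F [-0.5  0.7 -0.1] w 0.0
(np.float64(0.5723), np.float64(-0.0442), 0.088, 80) -> [-0.0002, -0.0191, 0.0007] turn -0.003
(np.float64(0.5723), np.float64(-0.0442), 0.2, 80) -> [-0.0003, -0.0184, -0.1113] turn -0.003
94 [207 204] [221 212] [214.2 208. ]
246 IoU 0.073 cols 209.9 217.1
249 IoU 0.144 cols 208.5 216.3
252 IoU 0.295 cols 207.2 215.5
255 IoU 0.419 cols 205.9 214.7
258 IoU 0.558 cols 204.6 213.9
261 IoU 0.667 cols 203.4 213.2
264 IoU 0.61 cols 202.1 212.4
267 IoU 0.509 cols 200.9 211.7
270 IoU 0.37 cols 199.8 211.0
273 IoU 0.251 cols 198.7 210.3
```

The best match is 261°, on target. I'll back off from the tab, then rise.

Call:
{"api": "carry_out", "payload": {
  "series": [
    [255,0,-0.009,0,0],
    [255,0,-0.018,0,0],
    [255,0,-0.02,0,0],
    [255,0,-0.02,-0.03,0],
    [255,0,-0.02,-0.07,0]
  ]
}}

```text
time: 7.82
tool_pos: [0.5678, -0.0444, 0.1562]
orientation: [-179.9, 0.1, 79.9]
force: [0.8, -1.3, 0.6]
grip_width: -0.001
```

Call:
{"api": "carry_out", "payload": {
  "series": [
    [255,0,-0.02,-0.03,0],
    [255,0,-0.05,-0.06,0],
    [255,0,-0.08,-0.08,0],
    [255,0,-0.11,-0.08,0],
    [255,0,-0.11,-0.08,0]
  ]
}}

```text
time: 8.23
tool_pos: [0.4548, -0.0237, 0.2367]
orientation: [-179.9, 0.5, 79.9]
force: [-0.9, 0.1, 0.1]
grip_width: 0.002
```

```bash
python3 tabang.py pics/c4.png | grep -v cols.*x; python3 - <<'E'
from h import *
c,=[cam('wrist')]; im,d=optics.grab_frame('wrist'); cv2.imwrite('pics/w3.png',im)
for n in ('top',):
    c=cam(n); im,d=optics.grab_frame(n)
    for r in optics.landmark_of(n,'start_top'): print(np.round(r['centre'],1),r['confidence'],at_z(c,r['centre'],.055).round(4))
    r,q=177,133; p=d[r-6:r+7,q-6:q+7]
    # world heights
    Z=np.array([[ (lambda o,dd: (o+dd*d[i,j]))(*ray(c,(i,j))) for j in range(q-12,q+18)] for i in range(r-18,r+18)])
    z=Z[...,2]; print('z max pcts',np.percentile(z,[50,80,90,95,99,100]).round(4))
    t=z>np.percentile(z,99.5)-.005; print('top blob',t.sum(),Z[t].mean(0).round(4))
plan((.514,.321,.2,80),(.514,.321,.2,0))
E
```

```text
t 8.23 pos [ 0.4548 -0.0237  0.2367] rpy [-179.9    0.5   79.9] F [-0.9  0.1  0.1] w 0.0
(np.float64(0.5723), np.float64(-0.0442), 0.088, 80) -> [0.0018, 0.1196, 0.1484] turn -0.002
(np.float64(0.5723), np.float64(-0.0442), 0.2, 80) -> [0.0008, 0.1194, 0.0364] turn -0.002
92 [207 204] [221 212] [214.4 207.8]
246 IoU 0.046 cols 209.9 217.1
249 IoU 0.114 cols 208.5 216.3
252 IoU 0.27 cols 207.2 215.5
255 IoU 0.38 cols 205.9 214.7
258 IoU 0.523 cols 204.6 213.9
261 IoU 0.652 cols 203.4 213.2
264 IoU 0.652 cols 202.1 212.4
267 IoU 0.542 cols 200.9 211.7
270 IoU 0.412 cols 199.8 211.0
273 IoU 0.273 cols 198.7 210.3
[178.7 133.3] 0.63 [0.5106 0.3199 0.055 ]
[235.7 135.6] 0.44 [0.3237 0.3065 0.055 ]
[287. 130.] 0.38 [0.1582 0.3207 0.055 ]
z max pcts [0.0375 0.0429 0.051  0.0588 0.0651 1.3572]
top blob 7 [ 0.3408 -0.0742  1.3572]
t 8.43 pos [ 0.4599 -0.0252  0.2363] rpy [-1.80e+02  1.00e-01  7.98e+01] F [-0.  -0.2 -0.1] w -0.01
(0.514, 0.321, 0.2, 80) -> [0.3504, -0.0079, 0.0354] turn -0.003
(0.514, 0.321, 0.2, 0) -> [0.3504, -0.0079, 0.0354] turn 1.393
```

View pics/w3.png

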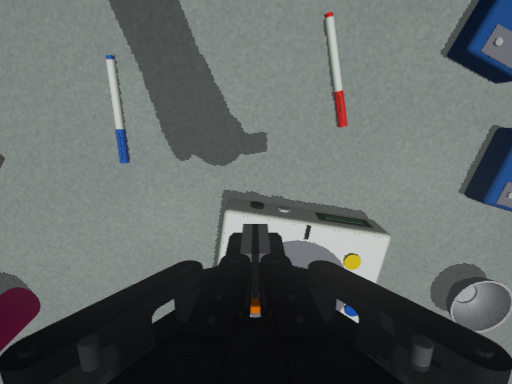

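The tab still sits at about 262°, the pens are untouched, and the hand is clear. Next is the switch box.

Call:
{"api": "carry_out", "payload": {
  "series": [
    [255,0.04,0,0,0],
    [255,0.08,0,0,0],
    [255,0.12,0.01,0,0],
    [255,0.16,0.015,0,0],
    [255,0.2,0.02,0,0]
  ]
}}

```text
time: 8.85
tool_pos: [0.5164, 0.1698, 0.2347]
orientation: [-179.9, 0.1, 79.7]
force: [0.3, -0.7, 0.6]
grip_width: 0.004
```

Call:
{"api": "carry_out", "payload": {
  "series": [
    [255,0.04,0.003,0,0],
    [255,0.08,0.006,0,0],
    [255,0.12,0.01,0,0],
    [255,0.151,0.013,0,0],
    [255,0.151,0.013,0,0]
  ]
}}

```text
time: 9.27
tool_pos: [0.555, 0.325, 0.2328]
orientation: [-179.6, -0.3, 80.2]
force: [-0.3, -0.1, 0.2]
grip_width: -0.001
```

```bash
python3 - <<'E'
from h import *
plan(); c=cam('wrist'); im,d=optics.grab_frame('wrist'); cv2.imwrite('pics/w4.png',im)
for r in optics.landmark_of('wrist','start_top'):
    i,j=np.round(r['centre']).astype(int); dd=np.median(d[i-2:i+3,j-2:j+3]); o,v=ray(c,r['centre']); print(r['centre'],r['confidence'],(o+v*dd).round(4),at_z(c,r['centre'],.055).round(4))
E
```

```text
t 9.27 pos [0.555  0.325  0.2328] rpy [-179.6   -0.3   80.2] F [-0.3 -0.1  0.2] w -0.0
[138.8, 242.8] 0.77 [0.5093 0.3201 0.0611] [0.5097 0.3198 0.055 ]
```

View pics/w4.png

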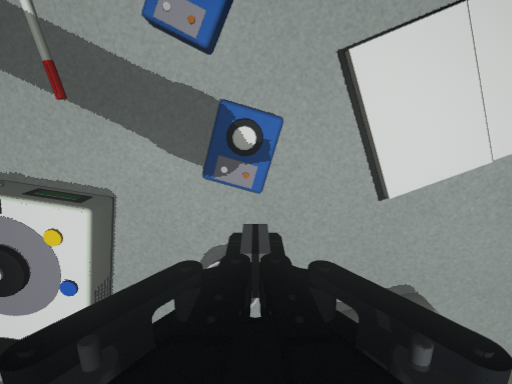

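The button shows white at (138,243), inside a dark ring on the farthest box. I'll go above it and press down.

```bash
python3 -c "
from h import *
plan((.5095,.320,.2328,80.2),(.5095,.32,.1,80.2),(.5095,.32,.07,80.2))"
```

```text
t 9.37 pos [0.5558 0.3181 0.2326] rpy [-1.797e+02  1.000e-01  7.990e+01] F [-0.8 -0.2 -0.2] w 0.0
(0.5095, 0.32, 0.2328, 80.2) -> [-0.0062, -0.0459, 0.0001] turn -0.006
(0.5095, 0.32, 0.1, 80.2) -> [-0.0061, -0.0452, 0.1329] turn -0.006
(0.5095, 0.32, 0.07, 80.2) -> [-0.0061, -0.0451, 0.1629] turn -0.006
```

Call:
{"api": "carry_out", "payload": {
  "series": [
    [255,-0.005,-0.035,0,0],
    [255,-0.005,-0.046,0.02,0],
    [255,-0.005,-0.046,0.055,0],
    [255,-0.005,-0.046,0.09,0],
    [255,-0.005,-0.046,0.12,0]
  ]
}}

```text
time: 9.78
tool_pos: [0.5095, 0.3183, 0.1105]
orientation: [-179.7, 0.2, 79.7]
force: [0.9, 0.2, -0.6]
grip_width: -0.002
```

Call:
{"api": "carry_out", "payload": {
  "series": [
    [255,0,0,0.015,0],
    [255,0,0,0.03,0],
    [255,0,0,0.035,0],
    [255,0,0,0.035,0],
    [255,0,0,0.035,0]
  ]
}}

```text
time: 10.2
tool_pos: [0.5101, 0.3185, 0.0763]
orientation: [-179.7, 0.1, 79.7]
force: [0.3, 0.1, -0.9]
grip_width: 0.005
```

```bash
python3 -c "
from h import *
plan((.5095,.320,.066,80.2),(.5095,.32,.056,80.2))"; python3 tabang.py pics/c5.png | grep -E "^(25[258]|26)"
```

```text
t 10.2 pos [0.5101 0.3185 0.0763] rpy [-1.797e+02  1.000e-01  7.970e+01] F [ 0.3  0.1 -0.9] w 0.01
(0.5095, 0.32, 0.066, 80.2) -> [0.0014, -0.0008, 0.0103] turn -0.01
(0.5095, 0.32, 0.056, 80.2) -> [0.0014, -0.0008, 0.0203] turn -0.01
252 IoU 0.27 cols 207.2 215.5
255 IoU 0.38 cols 205.9 214.7
258 IoU 0.523 cols 204.6 213.9
261 IoU 0.652 cols 203.4 213.2
264 IoU 0.652 cols 202.1 212.4
267 IoU 0.542 cols 200.9 211.7
```

Call:
{"api": "carry_out", "payload": {
  "series": [
    [255,0.001,-0.001,0.005,0],
    [255,0.001,-0.001,0.01,0],
    [255,0.001,-0.001,0.014,0],
    [255,0.001,-0.001,0.018,0],
    [255,0.001,-0.001,0.018,0]
  ]
}}

```text
time: 10.67
tool_pos: [0.5094, 0.3202, 0.0585]
orientation: [-179.8, 0.1, 79.7]
force: [0.1, 0.1, 3.2]
grip_width: 0.002
```

Call:
{"api": "carry_out", "payload": {
  "series": [
    [255,0,0,0.001,0],
    [255,0,0,0.002,0],
    [255,0,0,0.003,0],
    [255,0,0,0.004,0],
    [255,0,0,0.004,0]
  ]
}}

```text
time: 11.08
tool_pos: [0.5095, 0.3203, 0.056]
orientation: [-179.8, 0.1, 79.7]
force: [-2.6, -4.0, 11.5]
grip_width: 0.004
```

The force has risen sharply above the spring's 4 N, so the button is at its stop. I'll press a touch more to be sure, then release.

Call:
{"api": "carry_out", "payload": {
  "series": [
    [255,0,0,0.001,0],
    [255,0,0,0.002,0],
    [255,0,0,0.002,0],
    [255,0,0,0.002,0],
    [255,0,0,0.002,0]
  ]
}}

```text
time: 11.5
tool_pos: [0.5095, 0.3204, 0.0559]
orientation: [-179.9, 0.2, 79.7]
force: [-3.7, -4.2, 14.5]
grip_width: 0.001
```

```bash
python3 - <<'E'
from h import *
plan(); im,_=optics.grab_frame('scene'); cv2.imwrite('pics/c6.png',cv2.resize(im[250:350,300:420],None,fx=5,fy=5))
E
```

```text
t 11.5 pos [0.5095 0.3204 0.0559] rpy [-179.9    0.2   79.7] F [-3.7 -4.2 14.5] w 0.0
```

View pics/c6.png

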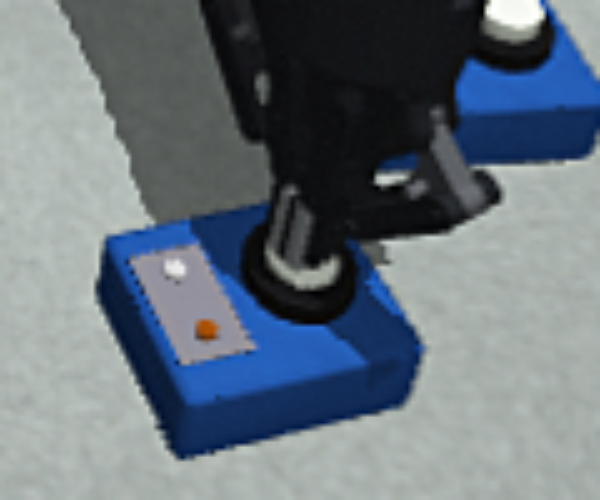

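The fingertips stand at the middle of the white button at (305,260). It is pressed to its stop, with 14.5 N on it and no further travel. I'll release and withdraw.

Call:
{"api": "carry_out", "payload": {
  "series": [
    [255,0,0,-0.01,0],
    [255,0,0,-0.03,0],
    [255,0,0,-0.06,0],
    [255,0,0,-0.09,0],
    [255,0,0,-0.12,0]
  ]
}}

```text
time: 11.97
tool_pos: [0.5094, 0.3205, 0.1769]
orientation: [-179.8, 0.2, 79.7]
force: [0.8, 0.3, 0.1]
grip_width: 0.003
```

Call:
{"api": "carry_out", "payload": {
  "series": [
    [255,0,0.01,-0.03,0],
    [255,0,0.03,-0.06,0],
    [255,0,0.046,-0.06,0],
    [255,0,0.046,-0.06,0],
    [255,0,0.046,-0.06,0]
  ]
}}

```text
time: 12.38
tool_pos: [0.5551, 0.3118, 0.2363]
orientation: [-179.8, 0.2, 79.6]
force: [-1.4, -0.3, -0.7]
grip_width: -0.001
```

```bash
python3 tabang.py pics/c7.png | grep -E "^(t|25[258]|26)"; python3 - <<'E'
from h import *
plan(); c=cam('wrist'); im,d=optics.grab_frame('wrist')
for r in optics.landmark_of('wrist','start_top'):
    i,j=np.round(r['centre']).astype(int); dd=np.median(d[i-2:i+3,j-2:j+3]); o,v=ray(c,r['centre']); print(r['confidence'],(o+v*dd).round(4))
im,_=optics.grab_frame('scene'); cv2.imwrite('pics/s9.png',im)
E
```

```text
t 12.38 pos [0.5551 0.3118 0.2363] rpy [-179.8    0.2   79.6] F [-1.4 -0.3 -0.7] w -0.0
252 IoU 0.27 cols 207.2 215.5
255 IoU 0.38 cols 205.9 214.7
258 IoU 0.523 cols 204.6 213.9
261 IoU 0.652 cols 203.4 213.2
264 IoU 0.652 cols 202.1 212.4
267 IoU 0.542 cols 200.9 211.7
t 12.43 pos [0.5538 0.3122 0.2358] rpy [-179.7    0.3   79.7] F [-0.5  0.5 -0.1] w -0.0
0.58 [0.5094 0.3182 0.0611]
```

View pics/s9.png

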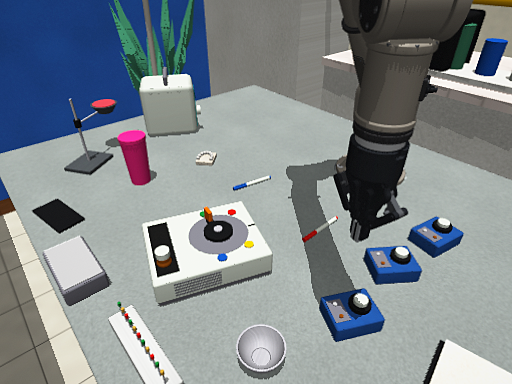

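The tab at (208,214) points at the green cap, the button at (361,299) is back up (top at 0.061 m again), everything else is in place, and the hand is free. I'm handing in.

```bash
python3 -c "
from h import *
print(env.hand_in())"
```

```text
the job is handed in; nothing more can be done
None
```

The selector now points at the green cap and the start button has been pressed and released. The job is handed in, with no verdict reported.

- **Selector:** I pushed the tab about 100° anticlockwise with the closed fingertips. Measured force stayed at about 2.5 N or less at the end of each move. The last picture put the tab at about 262°, against 261.1° for the green cap. That is roughly 2 mm at the aim point, where 11 mm is allowed. Seating was judged by eye only, and the selector looked seated.
- **Start button:** I pressed the button on the farthest switch box down to its stop at about 14.5 N. Its top read 0.061 m both before the press and after release. From that reading the measured travel was about 5 mm against the nominal 6 mm, which is within camera accuracy. The sharp rise in force with no further movement showed it had reached the stop.
- **Bystanders:** In the last scene picture the bystanders stood where they began and the arm was clear of everything. I checked this by eye, not by measurement.
- **Disagreement:** In one mid-push picture the networks placed the tab at 244–248° and the green cap at about 267°. I used the colour-centroid fit instead, because the top and scene cameras agreed on it to 0.1°.

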